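Lock the freewheel jig

ROBOT

A 6-joint arm with a two-finger parallel gripper is mounted at the origin on the work surface. World frame = base frame: x ahead of the robot, y to its left, z up, the work surface at z = 0. Lengths are in m, angles in rad, forces in N, time in s.
With the tool pointing down it reaches from about 0.25 to 0.725 m from the base axis. Payload 4 kg.
Tool frame: the origin (TCP) lies between the finger pads; the fingertips stand 8 mm ahead of it and the grasp point (between the pads) lies 11 mm behind it (bot.tip_reach is the distance from the TCP to the fingertips, in m); z points along the fingers, y is the line along which they close (so a half turn about z gives the same grasp; the last joint's range is limited). The gripper opens to 85 mm and grips with 20 to 120 N. Pads are 22 mm wide; open, the fingers measure 114 mm over their backs; the gripper's body (76 mm by 85 mm) begins 54 mm behind the grasp point. The pads swing forward as they close: fully open they stand 13 mm farther back than shut.
Start: joints at [-1.229, 0.241, 0.005, 1.335, 0, 1.571], TCP at [0.168, -0.471, 0.239] pointing down, gripper open.
Joint ranges: [-2.72, 2.72], [-1.05, 1.87], [-1.09, 1.28], [-1.99, 2.15], [-1.42, 1.44], [-3.14, 3.14]. Speed limits (rad/s): [2.79, 2.79, 3.14, 3.14, 3.14, 3.14].

INTERFACE

Orientations are given as a unit quaternion [x, y, z, w].
In Python, from workcell import bot gives the robot as it stands.
- The arm moves only by the tool move_arm, never from a script. Its argument "deltas" is a list of rows, each a list of 7 numbers: the opening, from 0 (shut) to 1 (fully open), then the shift along the tool's x, y, z in mm, then the turn, a rotation vector about the tool's x, y, z in degrees. In form: [[gripper, tx, ty, tz, ax, ay, az], ...]. A call has 1 to 10 rows; each row shifts and turns the commanded pose from where the row before left it, along the tool's axes as they then stand; what a row does not reach is not made up. A row lasts 1/12 s, in which the tool goes at most 41.7 mm and 7.16 degrees, less where a joint would pass 70% of its speed; a pose out of reach is approached as far as the arm can. A call is refused whole if a number of a shift passes 41.7 or a number of a turn 7.16, either way. A call with a gripper value outside its range is refused whole. The fingers move at their own pace and stop on an object; the grip force is fixed at half the most. Time passes only in rows, so rows that do not move let the fingers close. It gives the time, the measured TCP pose, the force, the opening and the grip force at its end, in the units of the state.
- bot.get_obs(): the state, without advancing time (a new reading comes with each control period).
- bot.camera(name): name is "scene" or "side" or "wrist"; returns the picture (420x560x3 uint8, blue, green, red); there is no depth.
- bot.calibration(name): a dict with "K" (3x3 intrinsics, pixels), "position" and "orientation" of the camera in the world. Camera axes: x right, y down, z forward; pixel columns grow to the right and rows downward; lengths in m; the calibration is good to about 2 mm. A picture is of the moment at which its call begins: read the wrist's pose just before it. calibration takes no time and is no camera call; for the wrist camera it gives the pose at the moment of the call.
- bot.job_done(): hands the job in; it is judged then, once.
Trained networks look in the newest picture that a camera, given by its name, has taken for a name from the list of things; names that differ only in an ending like _2 or _b are one class to them, and where a whole thing is asked for, a point or a joint stands for the part that bears it (a point fixed in the world has none). Each returns a list of dicts, best first, with "conf" (0 to 1); they miss things now and then, are a little off and sometimes report something else, mostly with a low value. They report only what shows in the picture. A call takes as long as a camera call.
- bot.outline_of(query, camera): "pixels" (420x560 bool, what is visible of it) and "rect" ([left, top, width, height] in pixels, round what is visible of it).
The state is a dict: "clock": time; "joint_pos": joint angles; "joint_vel": joint speeds; "tau": joint torques, N m; "eef_pos": TCP position; "tool_rot": TCP orientation; "ft_force": force on the tool from outside, world axes, zero at the start; "ft_torque": the same for the moment, N m; "grip_width": finger opening in m; "grasp_force": force on a finger pad.
Only numpy, scipy, OpenCV 4.12 (cv2) and the standard library are available. Lean on these libraries where they do the work, as an engineer would, in place of code of your own. Each camera call takes 0.05 s, during which the arm holds its last target. There are 200 camera calls.

TASK

On the steel freewheel jig on the counter, turn the slotted disc with a fingertip against its upright peg until the slot lines up with the lock bar (either way round will do), then push the bar by its head, straight through the slot and fully home, so the head rests against the guide. Nothing is to be lifted, and the loose parts lying around the jig stay where they are; leave the jig locked and move clear.

Things in the scene. Friction and masses are not known exactly. Their poses are not given: they have to be found in the camera images.
- jig: Steel jig fixed on the counter. Origin on the counter under the disc's axis; +x is the way the bar is pushed. Base plate 8 mm thick, 96 mm wide from x = -77 to 77 mm, then a 50 mm wide tail to x = -242 mm. A rail 26 mm wide, top at z = 16 mm, carries the bar from x = -235 to -85 mm.
- guide_rear (a point): Middle of the guide's rear face, 26 mm above the counter, at x = -85 mm of the jig; the bar's head stops against it. The guide is a bridge from jig x = -85 to -40 mm, 44 mm wide, top at z = 36 mm, with a tunnel 12.5 mm wide for the bar along y = 0.
- keeper_mouth (a point): Mouth of the keeper, on the bar's line beyond the disc, 22 mm above the counter. The keeper is a like bridge from jig x = 40 to 68 mm, 44 mm wide, top at z = 36 mm, tunnel 15 mm wide.
- disc (a joint): Turn of the slotted disc about the jig's vertical axis, rad, anticlockwise from above; stops at -0.5 and 3.64. At 0 and 3.1416 the slot is in line with the bar. Disc 60 mm across, top at z = 30 mm, on a 73 mm toothed cog (z under 12 mm) that turns with it. Slot open-topped, right across, 14 mm wide, flared mouths, floor at z = 15.5 mm. Stiff (0.05 N m, 3 N at the peg), stays where left.
- peg_top (a point): Centre of the top of the upright round peg on the disc. Peg 10 mm thick, z = 30 to 60 mm above the counter, 19 mm from the disc's axis, square to the slot: seen from the axis it lies at an angle of (joint disc + 90 degrees) from the jig's +x.
- disc_center (a point): Centre of the disc's top, 30 mm above the counter, on its axis.
- bar: Loose steel lock bar, 0.18 to 0.36 kg, on the rail, its front in the guide. Origin under the front face of its head, 16 mm above the counter; +x to the nose. Bar 10 mm wide, 12 mm high, 147 mm long from origin to rounded nose. Head: upright plate 34 mm wide, 34 mm high, x = -12 to 0 mm. Home, the head meets the guide: origin at jig x = -85 mm, nose at 62 mm in the keeper.
- bar_head (a point): Centre of the rear face of the bar's head, the face to push, 33 mm above the counter.
- bar_nose (a point): Tip of the bar's nose, at half its height, 22 mm above the counter; at the start 34 to 50 mm before the disc's axis.
- remover: Bystander: splined steel freewheel remover standing beside the jig, 30 mm across, 45 mm high; origin under its centre.
- valve: Bystander: brass valve adapter standing beside the jig, 18 mm across, 28 mm high; origin under its centre.
- spare_cog: Bystander: spare toothed cog lying flat beside the jig, 73 mm across, 12 mm high; origin under its centre.
- spring: Bystander: blackened coil saddle spring standing on the counter, 45 mm across, 69 mm high; origin under its centre.
- pump_handle: Bystander: red plastic T-shaped pump handle lying flat, bar 138 mm long (its y), 28 mm thick, with a steel rod to x = 130 mm; origin under the middle of the bar.
- wrench: Bystander: steel wrench lying flat along its x axis, 170 mm long; origin under its middle.

How it is judged:
By the outcome, as a careful person would: the job done as asked, in the order asked, and still so for the second after the job is handed in, with the robot touching nothing.
It also fails if it takes over 51 s, if anything falls off the work surface, if the arm or the gripper's body presses on something with over 40 N, if the wrist force passes 120 N, or if a joint passes its speed limit or range.

## Working session

There is one attempt and no reset: what is moved stays moved. The work goes in short steps, Python scripts to look and compute and a tool call to move; the robot and the scene stay as the last step left them, time stands still between calls to the robot, and variables do not carry over. Pictures are saved under pics/ and viewed, at most 10 in all, crops included, and the job is handed in when it is done.

Besides the shell and the picture viewer there is one more tool, called after "Call:" in YAML: its name, and indented under it one key for each argument. move_arm: Moves the arm, as the interface text tells. Its arguments: {"type":"object","properties":{"deltas":{"type":"array","items":{"type":"array","items":{"type":"number"}}}},"required":["deltas"]}

```bash
mkdir -p pics; ls
cat > h.py <<'E'
import numpy as np, cv2
from scipy.spatial.transform import Rotation as R
from workcell import bot
def ray(cal,uv):
    K=np.array(cal["K"]);d=np.linalg.inv(K)@np.array([uv[0],uv[1],1.]);return np.array(cal["position"]),R.from_quat(cal["orientation"]).as_matrix()@d
def at_z(cal,uv,z):
    p,d=ray(cal,uv);return p+d*(z-p[2])/d[2]
def proj(cal,P):
    q=R.from_quat(cal["orientation"]).as_matrix().T@(np.array(P)-cal["position"]);q=np.array(cal["K"])@q;return q[:2]/q[2]
E
python3 - <<'E'
from h import *
for c in ["scene","side"]:
    im=bot.camera(c);cv2.imwrite(f"pics/{c}0.png",im);cal=bot.calibration(c)
    print(c,cal)
    for q,z in [("peg_top",.06),("disc",.03),("bar_head",.033),("bar",.03),("jig",.008),("spring",.03),("remover",.02),("wrench",0),("pump_handle",.01),("valve",.01),("spare_cog",.01)]:
        for o in bot.outline_of(q,c)[:1]:
            m=o["pixels"];v,u=np.nonzero(m)
            print(q,round(o["conf"],2),o["rect"],u.mean().round(),v.mean().round(),at_z(cal,(u.mean(),v.mean()),z).round(3))
o=bot.get_obs();print(o["clock"],o["eef_pos"],o["tool_rot"])
E
```

```text
pics
scene {'K': array([[407.8643952 ,   0.        , 274.48847347],
       [  0.        , 407.8643952 , 207.54471279],
       [  0.        ,   0.        ,   1.        ]]), 'position': array([1.26367635, 0.40001775, 0.55928497]), 'orientation': array([ 0.45173099,  0.7502579 , -0.41456357, -0.24736459])}
disc 0.59 [234.8, 196.0, 26.2, 29.3] 247.0 211.0 [ 0.567 -0.047  0.03 ]
bar_head 0.89 [276.1, 215.5, 53.6, 24.3] 307.0 226.0 [0.562 0.109 0.033]
bar 0.63 [278.1, 218.1, 52.6, 21.7] 307.0 226.0 [0.559 0.107 0.03 ]
jig 0.85 [211.6, 192.9, 133.6, 58.2] 268.0 222.0 [0.557 0.004 0.008]
spring 0.79 [160.9, 153.3, 19.6, 23.4] 173.0 164.0 [ 0.453 -0.371  0.03 ]
remover 0.65 [274.3, 234.6, 7.6, 19.5] 278.0 244.0 [0.639 0.074 0.02 ]
wrench 0.71 [122.9, 170.3, 44.5, 30.9] 145.0 185.0 [ 0.547 -0.398  0.   ]
pump_handle 0.66 [398.3, 222.9, 70.6, 47.5] 434.0 244.0 [0.465 0.372 0.01 ]
valve 0.59 [162.0, 152.8, 17.6, 26.8] 172.0 165.0 [ 0.427 -0.397  0.01 ]
spare_cog 0.73 [189.5, 225.9, 31.6, 22.8] 204.0 237.0 [ 0.681 -0.093  0.01 ]
side {'K': array([[381.27942777,   0.        , 273.32292485],
      
[... 295 characters left out ...]
2   0.06 ]
disc 0.92 [282.8, 213.4, 27.2, 23.9] 296.0 224.0 [ 0.546 -0.048  0.03 ]
bar_head 0.63 [241.7, 242.0, 40.1, 43.1] 257.0 265.0 [0.551 0.112 0.033]
bar 0.79 [241.7, 242.3, 40.0, 38.0] 257.0 266.0 [0.552 0.112 0.03 ]
jig 0.61 [226.5, 199.5, 101.0, 102.2] 282.0 245.0 [0.549 0.013 0.008]
remover 0.79 [225.2, 232.7, 16.5, 19.2] 234.0 241.0 [0.644 0.075 0.02 ]
wrench 0.75 [333.8, 151.2, 36.0, 26.6] 355.0 163.0 [ 0.548 -0.408  0.   ]
pump_handle 0.89 [177.7, 342.9, 75.1, 76.7] 212.0 393.0 [0.463 0.373 0.01 ]
spare_cog 0.81 [251.1, 195.0, 27.2, 19.6] 265.0 203.0 [ 0.667 -0.09   0.01 ]
1.2 [ 0.16758574 -0.47107053  0.23931031] [ 9.85433246e-01  1.70062687e-01 -9.05585107e-06 -3.65336992e-06]
```

Run:
```python
import cv2
a=cv2.imread("pics/scene0.png")[170:270,190:360];b=cv2.imread("pics/side0.png")[185:315,215:345]
a=cv2.resize(a,(500,294),interpolation=3)
b=cv2.resize(b,(500,500),interpolation=3)
import numpy as np
c=np.zeros((600,790,3),np.uint8)
b=cv2.resize(b,(290,290));c[:290,:290]=b;c[300:300+294,:500]=a
b=cv2.imread("pics/side0.png")[185:315,215:345];c[:290,295:790]=cv2.resize(b[15:91],(495,290),interpolation=3)
cv2.imwrite("pics/c0.png",c)
```

```text
(no output)
```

View pics/c0.png

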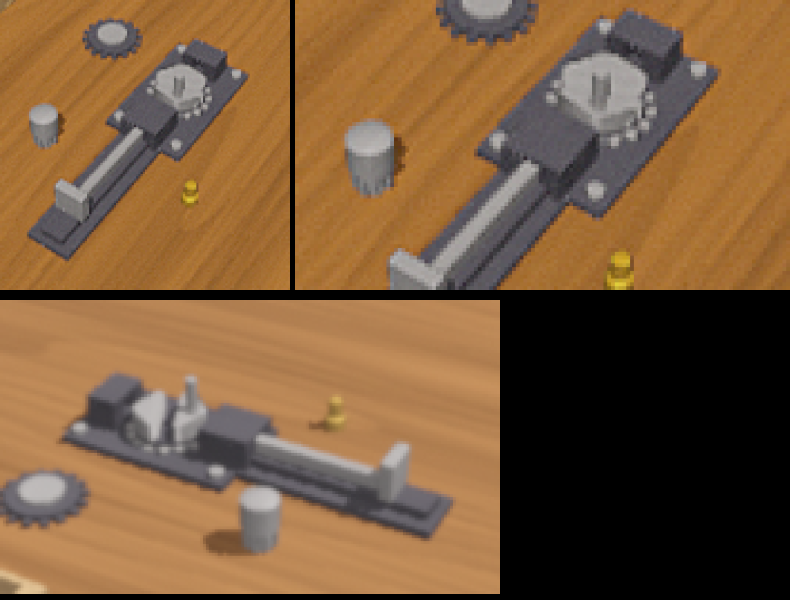

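```bash
cat >> h.py <<'E'
def todo(target):
    o=bot.get_obs();T=R.from_quat(o["tool_rot"]).as_matrix()
    return (T.T@(np.array(target)-o["eef_pos"])*1000).round(1)
E
python3 - <<'E'
from h import *
o=bot.get_obs();T=R.from_quat(o["tool_rot"]).as_matrix();c=bot.calibration("wrist")
print(T.round(3));print("cam in tool",T.T@(c["position"]-o["eef_pos"]),"cam axes in tool",(T.T@R.from_quat(c["orientation"]).as_matrix()).round(2),c["K"][0])
print(todo([0.48,0.0,0.26]))
E
```

```text
[[ 0.942  0.335 -0.   ]
 [ 0.335 -0.942  0.   ]
 [-0.    -0.    -1.   ]]
cam in tool [ 7.98255312e-02 -7.80846947e-05 -1.34474870e-01] cam axes in tool [[ 0.   -0.95 -0.31]
 [ 1.    0.   -0.  ]
 [ 0.   -0.31  0.95]] [334.31503093   0.         283.39735234]
[ 452.2 -339.1  -20.7]
```

Call:
move_arm:
  deltas:
    - [0,33,-25,0,0,0,0]
    - [0,33,-25,0,0,0,0]
    - [0,33,-25,0,0,0,0]
    - [0,33,-25,0,0,0,0]
    - [0,33,-25,0,0,0,0]
    - [0,33,-25,0,0,0,0]
    - [0,33,-25,0,0,0,0]
    - [0,33,-25,0,0,0,0]
    - [0,33,-25,0,0,0,0]
    - [0,33,-25,0,0,0,0]

```text
clock: 2.03
eef_pos: [0.3954, -0.123, 0.2397]
tool_rot: [0.985, 0.17, 0.0, 0.0]
ft_force: [0.4, -0.5, -0.2]
grip_width: -0.0003
grasp_force: 0.0
```

Call:
move_arm:
  deltas:
    - [0,33,-25,5,0,0,0]
    - [0,33,-25,10,0,0,0]
    - [0,33,-25,10,0,0,0]
    - [0,20,-20,5,0,0,0]
    - [0,0,0,0,0,0,0]
    - [0,0,0,0,0,0,0]

```text
clock: 2.53
eef_pos: [0.474, 0.0043, 0.2091]
tool_rot: [0.985, 0.172, -0.001, 0.0]
ft_force: [-1.1, -0.4, -0.0]
grip_width: -0.0004
grasp_force: 0.0
```

Run:
```python
from h import *
cal=bot.calibration("wrist")
im=bot.camera("wrist");cv2.imwrite(f"pics/w1.png",cv2.resize(im,(800,600),interpolation=3))
P={}
for q,z in [("peg_top",.06),("disc",.03),("bar_head",.033),("bar",.028),("jig",.008),("remover",.045),("valve",.02),("spare_cog",.012)]:
    for o in bot.outline_of(q,"wrist")[:1]:
        m=o["pixels"];v,u=np.nonzero(m);cc=cv2.minAreaRect(np.column_stack([u,v]).astype(np.float32))
        print(q,round(o["conf"],2),np.round(o["rect"]),u.mean().round(),v.mean().round(),at_z(cal,(u.mean(),v.mean()),z).round(4))
        np.save(f"m_{q}.npy",m)
o=bot.get_obs();print(o["clock"],o["eef_pos"],R.from_quat(o["tool_rot"]).as_matrix().round(3),o["ft_force"])
import pickle;pickle.dump(cal,open("cal1.pkl","wb"))
```

```text
peg_top 0.6 [331.  87.  77.  77.] 371.0 126.0 [ 0.5531 -0.044   0.06  ]
disc 0.63 [333.  87.  75.  80.] 371.0 126.0 [ 0.5531 -0.0519  0.03  ]
bar_head 0.6 [138.  17. 152.  83.] 197.0 58.0 [0.5547 0.1119 0.033 ]
bar 0.92 [139.  17. 150.  85.] 197.0 58.0 [0.5547 0.1133 0.028 ]
jig 0.89 [119.   0. 341. 198.] 318.0 104.0 [ 0.5551 -0.0016  0.008 ]
valve 0.78 [225. 157.  19.  18.] 233.0 165.0 [0.4739 0.0571 0.02  ]
spare_cog 0.87 [425.   1.  84.  56.] 465.0 24.0 [ 0.6621 -0.0982  0.012 ]
2.9833 [0.47388712 0.00213832 0.21009047] [[ 0.943  0.334  0.001]
 [ 0.334 -0.943 -0.   ]
 [ 0.001  0.    -1.   ]] [-0.33685892 -0.3322898  -0.73213827]
```

View pics/w1.png

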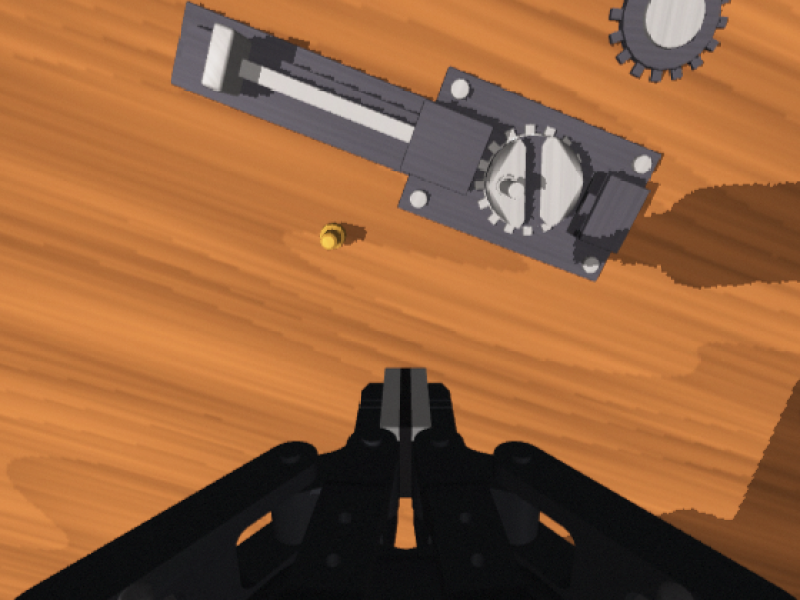

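Run:
```python
from h import *
import pickle
from scipy.optimize import least_squares
cal=pickle.load(open("cal1.pkl","rb"));s=0.7
px=np.array([(450,67),(663,155),(596,281),(398,207),(172,84),(190,2)])*s
J=np.array([(-77,48),(77,48),(77,-48),(-77,-48),(-242,-25),(-242,25)])/1000.
def W(p,x,z):
    c,n=np.cos(p[2]),np.sin(p[2]);return np.array([p[0]+c*x[0]-n*x[1],p[1]+n*x[0]+c*x[1],z])
f=lambda p:np.concatenate([proj(cal,W(p,j,.008))-q for j,q in zip(J,px)])
r=least_squares(f,[.555,-.05,-1.57]);print(r.x,np.degrees(r.x[2]),f(r.x).round(1))
p=r.x;np.save("jig.npy",p)
iv=lambda w:np.array([[np.cos(p[2]),np.sin(p[2])],[-np.sin(p[2]),np.cos(p[2])]])@(w[:2]-p[:2])*1000
pk=iv(at_z(cal,np.array((514,187))*s,.06));print("peg jig",pk,np.hypot(*pk),np.degrees(np.arctan2(pk[1],pk[0])))
a=iv(at_z(cal,np.array((533,140))*s,.03));b=iv(at_z(cal,np.array((534,226))*s,.03));print("slot",a,b,np.degrees(np.arctan2(*(a-b)[::-1])))
im=cv2.imread("pics/w1.png")[100:270,440:700]
im=cv2.resize(im,None,fx=3,fy=3,interpolation=3)
for a in np.radians(np.arange(0,360,10)):
    u=(proj(cal,W(p,(.03*np.cos(a),.03*np.sin(a)),.03))/s-(440,100))*3;cv2.circle(im,tuple(u.astype(int)),2,(0,0,255),-1)
for d in (60,75,90,105):
    a=np.radians(d+90);u=(proj(cal,W(p,(.019*np.cos(a),.019*np.sin(a)),.06))/s-(440,100))*3;cv2.circle(im,tuple(u.astype(int)),3,(0,d*2,255-2*d),-1);cv2.putText(im,str(d),tuple(u.astype(int)),0,.4,(255,0,0))
cv2.imwrite("pics/z1.png",im)
# head
m=np.load("m_bar.npy")
hd=iv(at_z(cal,np.array((220,57))*s,.05));print("head top centre",hd)
```

```text
[ 0.55234215 -0.05730901 -1.58286224] -90.69132596724623 [ 0.8 -0.6  0.1 -0.4  0.3  1.2  0.7  0.9 -0.4  0.2 -1.3 -0.6]
peg jig [-20.52268162  -6.28363771] 21.463097721171057 -162.97645176015234
slot [-14.17867839  23.75449461] [  9.50476567 -24.79987881] 116.00180529685554
head top centre [-200.37918549    0.82531493]
```

View pics/z1.png

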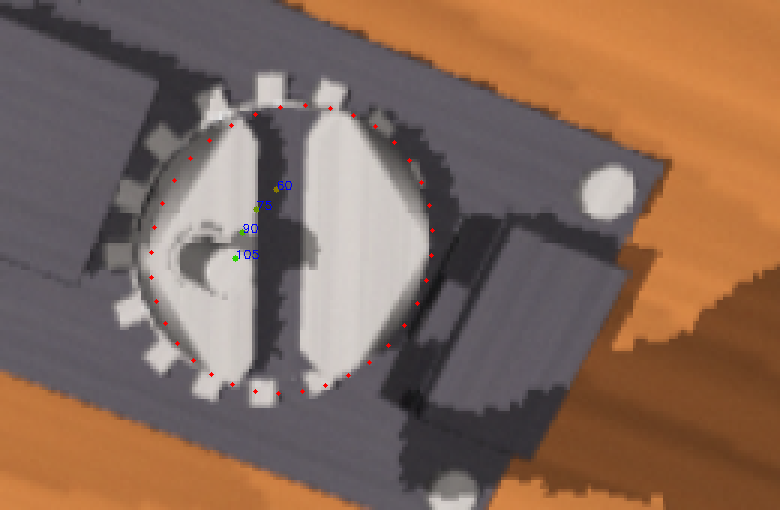

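```bash
cat >> h.py <<'E'
try: p=np.load("jig.npy")
except Exception: p=None
def W(x,z):
    c,n=np.cos(p[2]),np.sin(p[2]);x=np.array(x)/1000;return np.array([p[0]+c*x[0]-n*x[1],p[1]+n*x[0]+c*x[1],z])
def state():
    o=bot.get_obs();T=R.from_quat(o["tool_rot"]).as_matrix();w=o["eef_pos"];c,n=np.cos(p[2]),np.sin(p[2])
    print("t",round(o["clock"],2),"jig",(np.array([[c,n],[-n,c]])@(w[:2]-p[:2])*1000).round(1),"z",round(w[2]*1e3,1),"yaw jig of -x",np.degrees(np.arctan2(-T[1,0],-T[0,0])-p[2]).round(2),"down",T[:,2].round(3),"j",o["joint_pos"].round(2),o["ft_force"].round(1))
E
python3 - <<'E'
from h import *
state()
print(todo(W((-27,18),.05)))
E
```

```text
t 2.98 jig [-58.5 -79.2] z 210.1 yaw jig of -x -69.81 down [ 0.001 -0.    -1.   ] j [ 0.    0.2  -0.12  1.25 -0.    2.81] [-0.3 -0.3 -0.7]
[ 80.2  63.  160.2]
```

Call:
move_arm:
  deltas:
    - [0,27,21,20,0,0,0]
    - [0,27,21,20,0,0,0]
    - [0,26,21,20,0,0,0]
    - [0,0,0,35,0,0,0]
    - [0,0,0,35,0,0,0]
    - [0,0,0,20,0,0,0]
    - [0,0,0,10,0,0,0]
    - [0,0,0,0,0,0,0]
    - [0,0,0,0,0,0,0]

```text
clock: 3.73
eef_pos: [0.5708, -0.0298, 0.0503]
tool_rot: [0.985, 0.17, 0.0, 0.0]
ft_force: [-0.2, 0.8, 0.6]
grip_width: 0.0001
grasp_force: 0.0
```

Run:
```python
from h import *
state()
print(todo(W((-27,18),.05)))
d=np.radians(-6)
for s in(4,6.8):
    d=np.radians(s);c,n=np.cos(d),np.sin(d)
    r=np.array([-16,-19])*-1
    # tool frame: TCP rel axis (16,-19); anticlockwise from above = -d about tool z
    r=np.array([16,-19.]);print(s,np.array([[c,n],[-n,c]])@r-r)
```

```text
t 3.73 jig [-27.7  18.1] z 50.3 yaw jig of -x -69.74 down [ 0. -0. -1.] j [-0.05  0.53 -0.09  0.95 -0.    2.75] [-0.2  0.8  0.6]
[-0.3  0.6  0.3]
4 [-1.3643482  -1.06982053]
6.8 [-2.36222727 -1.76080815]
```

Call:
move_arm:
  deltas:
    - [0,-2,0,0,0,0,0]
    - [0,-2,0,0,0,0,0]
    - [0,-2,0,0,0,0,0]
    - [0,-2,0,0,0,0,0]
    - [0,-2,0,0,0,0,0]
    - [0,-1.4,-1.1,0,0,0,-4]
    - [0,-1.4,-1.1,0,0,0,-4]
    - [0,-1.4,-1.1,0,0,0,-4]
    - [0,-1.4,-1.1,0,0,0,-4]

```text
clock: 4.48
eef_pos: [0.5558, -0.0313, 0.0505]
tool_rot: [0.952, 0.307, 0.002, 0.0]
ft_force: [2.9, 0.8, -1.7]
grip_width: 0.0002
grasp_force: 1.5
```

Run:
```python
from h import *
state()
cal=bot.calibration("wrist");im=bot.camera("wrist")
cv2.imwrite("pics/w2.png",cv2.resize(im[120:360,120:440],(800,600),interpolation=3))
```

```text
t 4.48 jig [-26.1   3.1] z 50.5 yaw jig of -x -53.52 down [ 0.004  0.    -1.   ] j [-0.06  0.5  -0.14  0.93  0.    2.46] [ 2.9  0.8 -1.7]
```

View pics/w2.png

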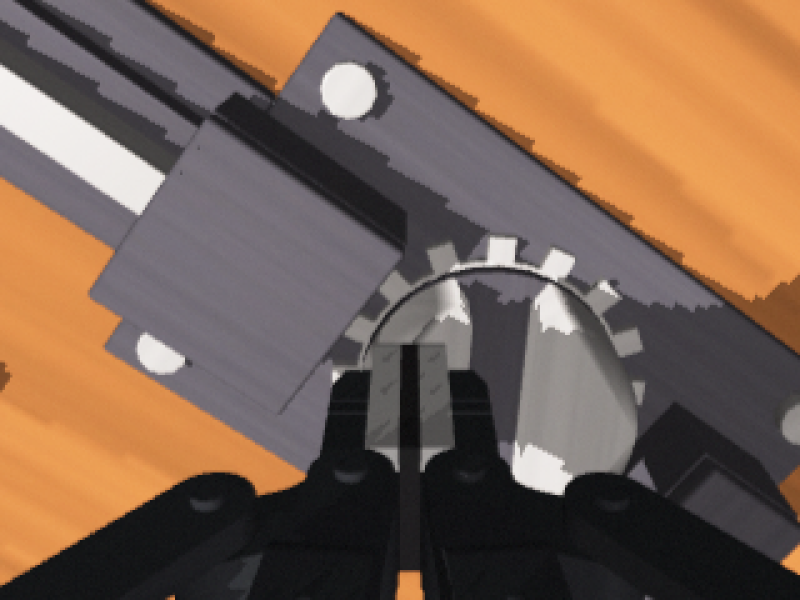

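The image shows the fingers at (410,350) on the disc with the peg hidden behind them. The slot runs nearly vertical at (495,370), so the disc is turning with the tool. I'll continue the arc.

Call:
move_arm:
  deltas:
    - [0,-1.4,-1.1,0,0,0,-4]
    - [0,-1.4,-1.1,0,0,0,-4]
    - [0,-1.4,-1.1,0,0,0,-4]
    - [0,-1.4,-1.1,0,0,0,-4]
    - [0,-1.4,-1.1,0,0,0,-4]
    - [0,-1.4,-1.1,0,0,0,-4]
    - [0,-1.4,-1.1,0,0,0,-4]

```text
clock: 5.12
eef_pos: [0.5435, -0.0329, 0.0505]
tool_rot: [0.849, 0.528, 0.002, 0.0]
ft_force: [3.6, 1.4, -1.4]
grip_width: 0.0004
grasp_force: 1.5
```

Run:
```python
from h import *
state()
print(todo(W((-16,-19),.05)))
```

```text
t 5.12 jig [-24.3  -9.2] z 50.5 yaw jig of -x -25.58 down [ 0.004  0.001 -1.   ] j [-0.06  0.48 -0.17  0.92  0.    1.97] [ 3.6  1.4 -1.4]
[-11.7  -5.3   0.5]
```

Call:
move_arm:
  deltas:
    - [0,-1.7,-0.9,0,0,0,-4.2]
    - [0,-1.7,-0.9,0,0,0,-4.2]
    - [0,-1.7,-0.9,0,0,0,-4.2]
    - [0,-1.7,-0.9,0,0,0,-4.2]
    - [0,-1.7,-0.9,0,0,0,-4.2]
    - [0,-1.7,-0.9,0,0,0,-4.2]
    - [0,0,0,0,0,0,0]

```text
clock: 5.7
eef_pos: [0.534, -0.041, 0.0504]
tool_rot: [0.714, 0.7, 0.001, -0.0]
ft_force: [-0.9, 2.9, 2.5]
grip_width: 0.0
grasp_force: 1.4
```

Run:
```python
from h import *
state()
print(todo(W((-16,-19),.05)))
im=bot.camera("wrist")
cv2.imwrite("pics/w3.png",cv2.resize(im[120:360,120:440],(800,600),interpolation=3))
```

```text
t 5.7 jig [-16.1 -18.5] z 50.4 yaw jig of -x -0.5 down [ 0.001  0.002 -1.   ] j [-0.08  0.47 -0.2   0.91  0.    1.51] [-0.9  2.9  2.5]
[-0.1 -0.5  0.4]
```

View pics/w3.png

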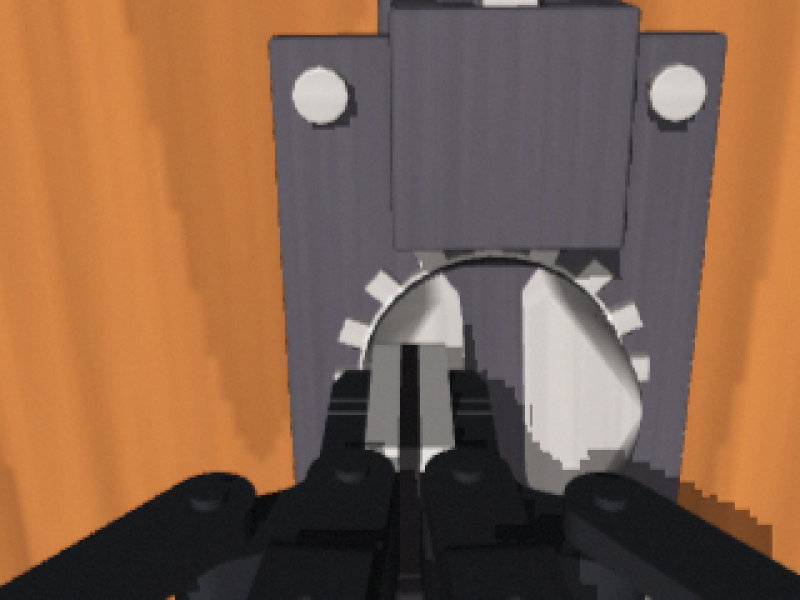

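Call:
move_arm:
  deltas:
    - [0,8,0,0,0,0,0]
    - [0,8,0,0,0,0,0]
    - [0,0,0,-30,0,0,0]
    - [0,0,0,-40,0,0,0]
    - [0,0,0,-40,0,0,0]
    - [0,0,0,-30,0,0,0]
    - [0,0,0,0,0,0,0]
    - [0,0,0,0,0,0,0]

```text
clock: 6.42
eef_pos: [0.5359, -0.0253, 0.1919]
tool_rot: [0.715, 0.699, 0.002, 0.002]
ft_force: [-0.6, 0.7, -0.2]
grip_width: -0.0001
grasp_force: 0.0
```

Run:
```python
from h import *
state()
cal=bot.calibration("wrist");im=bot.camera("wrist")
# rectify: top view at z=30mm of jig x -60..60, y -45..45, 6 px/mm
src=[];dst=[]
for x,y in [(-60,-45),(60,-45),(60,45),(-60,45)]:
    src.append(proj(cal,W((x,y),.03)));dst.append(((x+60)*6,(45-y)*6))
H=cv2.getPerspectiveTransform(np.float32(src),np.float32(dst))
a=cv2.warpPerspective(im,H,(720,540),flags=cv2.INTER_CUBIC)
cv2.imwrite("pics/raw4.png",im)
cv2.line(a,(0,270),(720,270),(0,0,255),1);cv2.line(a,(360,0),(360,540),(0,0,255),1)
for q,z in [("bar_head",.05)]:
    for o in bot.outline_of(q,"wrist")[:1]:
        print(o["conf"],o["rect"])
cv2.imwrite("pics/z4.png",a)
```

```text
t 6.42 jig [-31.8 -16.9] z 191.9 yaw jig of -x -0.55 down [ 0.005 -0.001 -1.   ] j [-0.05  0.33  0.01  1.24 -0.    1.55] [-0.6  0.7 -0.2]
0.61 [294.6, 0.0, 15.0, 129.2]
```

View pics/z4.png

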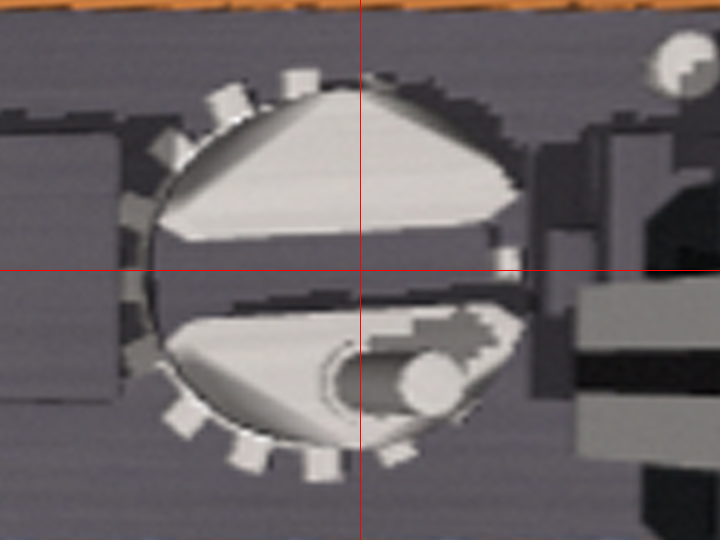

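The disc shows the peg at about (430,380), with its foot near (350,380). The slot edges are tilted about 3°, within the bar's clearance and the flare. Next I'll move behind the bar head.

Run:
```python
from h import *
print(todo(W((-236,0),.034)))
```

```text
[204.5  17.6 154.5]
```

Call:
move_arm:
  deltas:
    - [0,34,3,10,0,0,-0.5]
    - [0,34,3,15,0,0,0]
    - [0,34,3,15,0,0,0]
    - [0,34,3,15,0,0,0]
    - [0,34,3,0,0,0,0]
    - [0,34,3,0,0,0,0]
    - [0,0,0,0,0,0,0]
    - [0,0,0,0,0,0,0]

```text
clock: 7.18
eef_pos: [0.5535, 0.1795, 0.1319]
tool_rot: [0.71, 0.704, -0.002, -0.001]
ft_force: [0.4, -0.9, 0.4]
grip_width: 0.0
grasp_force: 0.0
```

Run:
```python
from h import *
state();print(todo(W((-236,0),.034)))
cal=bot.calibration("wrist");im=bot.camera("wrist")
src=[];dst=[]
for x,y in [(-245,-45),(-145,-45),(-145,45),(-245,45)]:
    src.append(proj(cal,W((x,y),.05)));dst.append(((x+245)*6,(45-y)*6))
H=cv2.getPerspectiveTransform(np.float32(src),np.float32(dst))
a=cv2.warpPerspective(im,H,(600,540),flags=cv2.INTER_CUBIC)
cv2.line(a,(0,270),(600,270),(0,0,255),1)
for x in range(0,600,60): cv2.line(a,(x,0),(x,10),(0,0,255),1)
cv2.imwrite("pics/z5.png",a)
```

```text
t 7.18 jig [-236.8   -1.7] z 131.9 yaw jig of -x 0.17 down [-0.005 -0.002 -1.   ] j [ 0.31  0.47  0.05  1.16 -0.    1.89] [ 0.4 -0.9  0.4]
[-0.7  2.1 97.9]
```

View pics/z5.png

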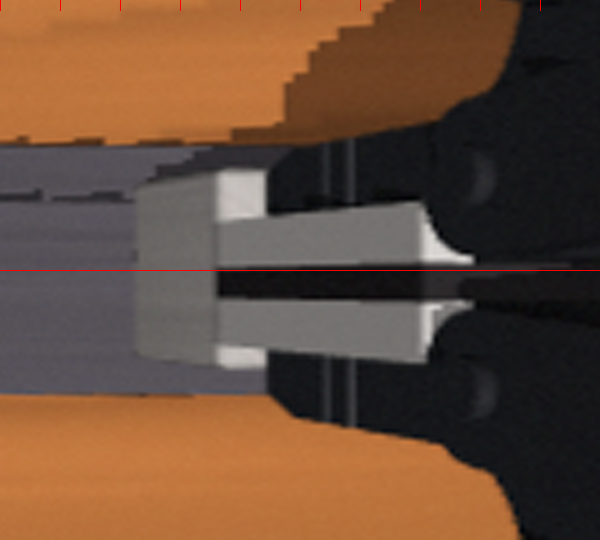

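The head's top rear edge is at jig x≈-209 and the head is centred on y≈0. There is about 15 mm of gap, so I'll descend.

Call:
move_arm:
  deltas:
    - [0,0,2,30,0,0,0]
    - [0,0,0,30,0,0,0]
    - [0,0,0,25,0,0,0]
    - [0,0,0,13,0,0,0]
    - [0,0,0,0,0,0,0]
    - [0,0,0,0,0,0,0]

```text
clock: 7.73
eef_pos: [0.556, 0.1762, 0.0355]
tool_rot: [0.712, 0.702, -0.002, -0.001]
ft_force: [0.6, -0.7, 0.8]
grip_width: -0.0
grasp_force: 0.0
```

Run:
```python
from h import *
state();print(todo(W((-220,0),.034)))
```

```text
t 7.73 jig [-233.5    0.9] z 35.5 yaw jig of -x -0.15 down [-0.003 -0.001 -1.   ] j [ 0.31  0.57 -0.07  0.94 -0.    1.89] [ 0.6 -0.7  0.8]
[-13.5  -0.8   1.6]
```

Call:
move_arm:
  deltas:
    - [0,-5,-0.4,1,0,0,0]
    - [0,-5,-0.4,0,0,0,0]
    - [0,-3,0,0,0,0,0]
    - [0,-3,0,0,0,0,0]
    - [0,-4,0,0,0,0,0]
    - [0,-4,0,0,0,0,0]
    - [0,-4,0,0,0,0,0]
    - [0,-4,0,0,0,0,0]
    - [0,-4,0,0,0,0,0]
    - [0,-4,0,0,0,0,0]

```text
clock: 8.57
eef_pos: [0.5559, 0.1378, 0.0358]
tool_rot: [0.711, 0.703, 0.0, -0.0]
ft_force: [-0.3, 1.9, 1.7]
grip_width: -0.0001
grasp_force: 1.0
```

Call:
move_arm:
  deltas:
    - [0,-3,0,0,0,0,0]
    - [0,-3,0,0,0,0,0]
    - [0,-3,0,0,0,0,0]
    - [0,-3,0,0,0,0,0]

```text
clock: 8.9
eef_pos: [0.5557, 0.1258, 0.0357]
tool_rot: [0.712, 0.703, -0.0, -0.0]
ft_force: [-0.5, 1.7, 1.8]
grip_width: 0.0004
grasp_force: 1.0
```

Run:
```python
from h import *
state();print(todo(W((-110,0),.034)))
```

```text
t 8.9 jig [-183.1    1.2] z 35.7 yaw jig of -x -0.02 down [-0.  0. -1.] j [ 0.22  0.54 -0.11  0.92  0.    1.81] [-0.5  1.7  1.8]
[-73.1  -1.1   1.7]
```

Call:
move_arm:
  deltas:
    - [0,-4,0,0,0,0,0]
    - [0,-4,0,0,0,0,0]
    - [0,-4,0,0,0,0,0]
    - [0,-4,0,0,0,0,0]
    - [0,-4,0,0,0,0,0]
    - [0,-4,0,0,0,0,0]
    - [0,-4,0,0,0,0,0]

```text
clock: 9.48
eef_pos: [0.5553, 0.0976, 0.0357]
tool_rot: [0.712, 0.703, -0.0, -0.0]
ft_force: [0.4, 1.0, 1.7]
grip_width: 0.0001
grasp_force: 0.8
```

Call:
move_arm:
  deltas:
    - [0,-4,0,0,0,0,0]
    - [0,-4,0,0,0,0,0]
    - [0,-4,0,0,0,0,0]
    - [0,-4,0,0,0,0,0]
    - [0,-4,0,0,0,0,0]
    - [0,-4,0,0,0,0,0]
    - [0,-4,0,0,0,0,0]
    - [0,-4,0,0,0,0,0]

```text
clock: 10.15
eef_pos: [0.5549, 0.0656, 0.0357]
tool_rot: [0.712, 0.703, -0.0, -0.0]
ft_force: [0.4, 1.6, -0.2]
grip_width: 0.0002
grasp_force: 0.7
```

Call:
move_arm:
  deltas:
    - [0,-2,0,0,0,0,0]
    - [0,-2,0,0,0,0,0]
    - [0,-2,0,0,0,0,0]
    - [0,-2,0,0,0,0,0]

```text
clock: 10.48
eef_pos: [0.5549, 0.0579, 0.0357]
tool_rot: [0.711, 0.703, -0.0, -0.0]
ft_force: [-0.6, 1.6, 0.4]
grip_width: -0.0001
grasp_force: 0.7
```

Run:
```python
from h import *
state();print(todo(W((-110,0),.034)))
```

```text
t 10.48 jig [-115.2    1.1] z 35.7 yaw jig of -x -0.02 down [-0. -0. -1.] j [ 0.1   0.52 -0.15  0.9   0.    1.69] [-0.6  1.6  0.4]
[-5.2 -1.1  1.7]
```

Smooth so far at under 2 N. Now I'll go gently until it stops at the guide.

Call:
move_arm:
  deltas:
    - [0,-1,0,0,0,0,0]
    - [0,-1,0,0,0,0,0]
    - [0,-1,0,0,0,0,0]
    - [0,-1,0,0,0,0,0]
    - [0,-1,0,0,0,0,0]

```text
clock: 10.9
eef_pos: [0.5548, 0.053, 0.0357]
tool_rot: [0.711, 0.703, 0.0, -0.0]
ft_force: [-0.9, 0.9, 0.5]
grip_width: -0.0001
grasp_force: 0.7
```

Call:
move_arm:
  deltas:
    - [0,-0.7,0,0,0,0,0]
    - [0,-0.7,0,0,0,0,0]

```text
clock: 11.07
eef_pos: [0.5548, 0.0517, 0.0358]
tool_rot: [0.711, 0.703, 0.0, -0.0]
ft_force: [0.1, 4.4, 0.1]
grip_width: 0.0
grasp_force: 1.8
```

Call:
move_arm:
  deltas:
    - [0,-0.7,0,0,0,0,0]
    - [0,-0.7,0,0,0,0,0]

```text
clock: 11.23
eef_pos: [0.5548, 0.0517, 0.0358]
tool_rot: [0.711, 0.703, 0.001, -0.001]
ft_force: [0.1, 7.0, 0.2]
grip_width: 0.0001
grasp_force: 3.8
```

The bar has stopped at TCP jig x≈-109, as expected for home. I'll back off, lift clear and check.

Call:
move_arm:
  deltas:
    - [0,5,0,0,0,0,0]
    - [0,15,0,0,0,0,0]
    - [0,15,0,0,0,0,0]
    - [0,5,0,-30,0,0,0]
    - [0,0,0,-40,0,0,0]
    - [0,0,0,-40,0,0,0]
    - [0,0,0,-40,0,0,0]
    - [0,-20,-30,0,0,0,0]
    - [0,-20,-30,0,0,0,0]
    - [0,0,0,0,0,0,0]

```text
clock: 12.07
eef_pos: [0.4878, 0.0479, 0.1849]
tool_rot: [0.712, 0.702, -0.004, -0.001]
ft_force: [-1.9, -0.0, -0.6]
grip_width: 0.0002
grasp_force: 0.0
```

Run:
```python
from h import *
state()
cal=bot.calibration("wrist");im=bot.camera("wrist")
s=bot.camera("side")[185:315,215:345]
cv2.imwrite("pics/w6.png",np.hstack([cv2.resize(im,(480,360)),cv2.resize(s,(310,360))]))
src=[];dst=[]
for x,y in [(-120,-45),(80,-45),(80,45),(-120,45)]:
    src.append(proj(cal,W((x,y),.03)));dst.append(((x+120)*4,(45-y)*4))
H=cv2.getPerspectiveTransform(np.float32(src),np.float32(dst))
a=cv2.warpPerspective(im,H,(800,360),flags=cv2.INTER_CUBIC)
b=cv2.imread("pics/w6.png");b=cv2.resize(b,(520,237));c=np.zeros((600,800,3),np.uint8);c[:360]=a;c[361:598,:520]=b
cv2.imwrite("pics/z6.png",c)
```

```text
t 12.07 jig [-104.4  -65.8] z 184.9 yaw jig of -x -0.16 down [-0.008 -0.004 -1.   ] j [ 0.1   0.26 -0.12  1.2  -0.    1.69] [-1.9 -0.  -0.6]
```

View pics/z6.png

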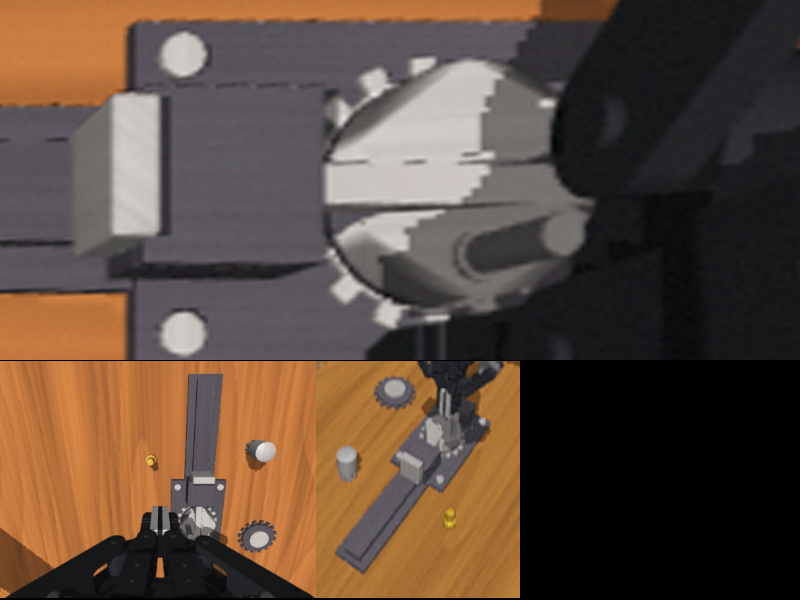

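The head is flush on the guide at (160,165) and the bar runs through the slot. The bystanders are in place and the arm is clear.

```bash
python3 -c "
from workcell import bot
print(bot.job_done())"
```

```text
the job is handed in; nothing more can be done
None
```

I turned the disc by its peg, pushed the bar through the slot until its head stopped against the guide, moved the arm clear and handed the job in at about 12 s; the slot was roughly 3° off line when the bar went in, but it passed at under 2 N.

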